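# Hold the coin box's key switch turned

### The arm

A 7-joint arm with a two-finger parallel gripper is mounted at the origin on the work surface. World frame = base frame: x ahead of the robot, y to its left, z up, the work surface at z = 0. Lengths are in m, angles in rad, forces in N, time in s.
With the tool pointing down it reaches from about 0.35 to 0.9 m from the base axis. Payload 8.1 kg.
Tool frame: the origin (TCP) lies midway between the tips of the shut fingers; the grasp point (between the pads) lies 19 mm behind it; z points along the fingers, y is the line along which they close (so a half turn about z gives the same grasp; the last joint's range is limited). The gripper opens to 92 mm and grips with 3 to 60 N. Pads are 19 mm wide; open, the fingers measure 130 mm over their backs; the gripper's body (75 mm by 190 mm) begins 47 mm behind the grasp point.
Start: joints at [-0.103, 0.434, 0.025, 1.573, -0.012, 1.134, -0.075], TCP at [0.625, -0, 0.227] pointing down, gripper open.
Joint ranges: [-2.62, 2.62], [-0.44, 2.09], [-1.27, 1.32], [0.08, 2.57], [-1.32, 4.46], [0.12, 2], [-2.74, 2.74]. Speed limits (rad/s): [2.22, 2.22, 3.01, 3.01, 3.14, 3.14, 3.14].

### API

Orientations are given as a rotation vector (axis times angle).
In Python, from cell import arm gives the robot as it stands.
- The arm moves only by the tool carry_out, never from a script. Its arguments are lists of equal length, an entry for each row: "claw": the finger opening in cm, from 0 to 9.18; "delta_pos": the shift along the tool's x, y, z in cm, a list of three; "angular": the turn, a rotation vector about the tool's x, y, z in rad, a list of three. In form: {"claw": [claw, ...], "delta_pos": [[dx, dy, dz], ...], "angular": [[ax, ay, az], ...]}. A call has 1 to 20 rows; each row shifts and turns the commanded pose from where the row before left it, along the tool's axes as they then stand; what a row does not reach is not made up. A row lasts 1/10 s, in which the tool goes at most 50 mm and 8.59 degrees, less where a joint would pass 70% of its speed; a pose out of reach is approached as far as the arm can. A call with a gripper value outside its range is refused whole. The fingers move at their own pace and stop on an object; "force" is the grip in N (left out, the last holds). Time passes only in rows, so rows that do not move let the fingers close. It gives the time, the measured TCP pose, the force, the opening and the grip force at its end, in the units of the state.
- arm.observe(): the state, without advancing time (a new reading comes with each control period).
- arm.get_image(name): name is "scene" or "side" or "wrist"; returns a dict with "frame" (384x512x3 uint8, red, green, blue), "mtx" (3x3 intrinsics, pixels), "dist" ([k1, k2, p1, p2, k3] as OpenCV has them; the pictures are not rectified), "T" (4x4, takes a point from camera to world coordinates). Camera axes: x right, y down, z forward; pixel columns grow to the right and rows downward; lengths in m; the calibration is good to about 2 mm. A picture is of the moment at which its call begins. There is no depth.
- arm.sign_off(): hands the job in; it is judged then, once.
Trained networks look in a picture, given as the dict that the camera call returned (one of the last four; its "shot" number tells which), for a name from the list of things; names that differ only in an ending like _2 or _b are one class to them, and where a whole thing is asked for, a point or a joint stands for the part that bears it (a point fixed in the world has none). Each returns a list of dicts, best first, with "conf" (0 to 1); they miss things now and then, are a little off and sometimes report something else, mostly with a low value. They report only what shows in the picture. A call takes as long as a camera call. They do not tell look-alikes from the thing itself.
- arm.look_for(label, picture): "centre" ([column, row] as shares, 0 to 1, of the picture: columns of its width, rows of its height, amid what is visible of it).
- arm.trace(label, picture): "region" (384x512 bool, what is visible of it) and "centre" ([column, row] as shares, 0 to 1, of the picture: columns of its width, rows of its height, amid what is visible of it).
- arm.place_of(label, picture): "centre" ([column, row] as shares, 0 to 1, of the picture: columns of its width, rows of its height: a listed point, or the origin of a listed thing).
The state is a dict: "clock": time; "joints": joint angles; "dq": joint speeds; "joint_efforts": joint torques, N m; "position": TCP position; "ee_rot": TCP orientation; "force": force on the tool from outside, world axes, zero at the start; "ft_torque": the same for the moment, N m; "width": opening from 0.0 (shut) to 1.0 (fully open); "gripper_force": force on a finger pad.
Only numpy, scipy, OpenCV 4.12 (cv2) and the standard library are available. Lean on these libraries where they do the work, as an engineer would, in place of code of your own. Each camera call takes 0.05 s, during which the arm holds its last target. There are 200 camera calls.

### The job

On the laundry's folding counter, slide the dust cover on top of the coin box all the way open, take the key with the rectangular head out of the wooden stand (not the T-handled one) and push it fully home in the keyhole, past the sticky pins. Only then turn it a quarter turn clockwise, as seen from above, and keep it there: the switch springs back if let go, so the job finishes with the gripper still holding the key turned. Leave the T-handled key and the other things on the counter alone.

Things in the scene. Friction and masses are not known exactly. Their poses are not given: they have to be found in the camera images.
- coin_box: Fixed grey steel coin box, 130 (x) x 200 (y) x 85 mm high; origin at the centre of its underside, z up. The keyhole lies in its top, 35 mm from the centre towards its -y end. Two 6 mm high tracks run along y, 26.5 mm either side of the keyhole. Two sticky spring pins 10 and 16 mm down the keyway press on the blade's flats: passing them takes a push of 5 to 12 N; slight rocking helps.
- keyhole (a point): Centre of the keyway's mouth in the brass plug, flush with the box top (85 mm above the counter); turns with the plug, z up out of it. The slot runs straight down: 15.5 mm long along this y, 5.5 mm wide along this x, 30 mm deep, 3.5 mm chamfer round the mouth. At rest its axes are parallel to the coin box's. The key fits either way round (half turn).
- plug (a joint): Turn of the plug, rad: 0 at rest, grows clockwise seen from above, stop at 1.6. A spring pulls it back to 0 (0.03 N m at rest, 0.13 N m at a quarter turn). Blade and slot have about 0.15 rad of play, so turn the gripper on towards the stop, about 1.7 rad in all.
- cover_tab (a point): Centre of the upright grip tab of the steel dust cover, 102 mm above the counter. Tab: 26 mm along the box's x, 10 mm thick along its y, from 4 to 27 mm above the box top; shut, 17 mm from the keyhole towards the box's +y. The cover is a 46 x 46 x 3 mm plate, its top 5 mm above the box top, centred over the keyhole when shut. Axes parallel to the box's.
- cover (a joint): Travel of the dust cover, m: 0 shut over the keyhole, grows as it slides towards the box's +y, open at its stop at 0.055. It stays where it is left (about 1.5 N of friction).
- stand: Fixed wooden key stand, 60 (x) x 150 (y) x 32 mm high, origin at the centre of its underside. Two slots in its top, 40 mm either side of the centre along its y, each hold one key upright, blade down.
- key: Key to use: flat black head 10 (x) x 30 (y) x 36 mm tall; below it a steel collar 10 x 22 x 10 mm tall and a blade 4 (x) x 13 (y) x 25 mm long (last 4 mm 2.4 x 9). 40 g. Origin at the collar's underside on the blade axis, z up: head from z 10 to 46 mm, blade to -25. It stands with the collar on the stand (origin 32 mm up), width along the stand's y. Fully home: origin at the keyhole point.
- t_key: The other key, to be left alone in the stand: same blade and collar, but a round 8 mm stem with a 12 mm thick, 56 mm long crossbar along its y, its top 48 mm above the collar's underside, where its origin lies.
- detergent: Bystander: white bottle, 64 mm diameter, 150 mm tall, origin at its base.
- coin_cup: Bystander: white ceramic cup, 72 mm diameter, 70 mm tall, origin at its base.
- lint_brush: Bystander: brush with a wooden handle lying on the counter, along its x.
Things that resemble listed ones, but are neither listed nor needed, are in the scene too. What is meant by the coin_box is not purple, and is the larger of those in its own colour.

How it is judged:
On the way, in this order (a step that is already met when the one before it is completed fails the run):
1. the dust cover is slid open (value of joint cover above 0.045 m), for 0.2 s.
2. the key is fully home in the keyhole, not yet turned (z of key in the frame of keyhole between -0.004 and 0.003 m and horizontal distance between key and keyhole below 0.004 m and angle between the y axis of key and the y axis of keyhole, either way round below 0.3 rad and angle between key's own z axis and vertical below 0.12 rad and value of joint plug below 0.4 rad), for 0.1 s.
3. the key is turned a quarter and held there (z of key in the frame of keyhole between -0.004 and 0.003 m and horizontal distance between key and keyhole below 0.004 m and angle between the y axis of key and the y axis of keyhole, either way round below 0.3 rad and angle between key's own z axis and vertical below 0.12 rad and value of joint plug above 1.25 rad and value of joint cover above 0.043 m and contact force between the fingers and key above 1 N), for 0.5 s.
At the end, for the whole second after the job is handed in: Cover open (over 43 of 55 mm); rectangular-headed key fully home (collar within 3 mm of the plug face, 4 mm of its axis, 0.3 rad of the slot, upright within 0.12 rad); plug turned over 1.25 rad; the still gripper holds the key (all of step 3 and linear speed of key below 0.02 m/s); the arm keeps its last pose, push and grip.
It fails at once if the t key is disturbed (moved more than 30 mm) (distance of t_key from where it was at the start of the episode above 0.03 m).
It fails at once if the detergent is disturbed (moved more than 30 mm) (distance of detergent from where it was at the start of the episode above 0.03 m).
It fails at once if the coin cup is disturbed (moved more than 30 mm) (distance of coin_cup from where it was at the start of the episode above 0.03 m).
It fails at once if the lint brush is disturbed (moved more than 30 mm) (distance of lint_brush from where it was at the start of the episode above 0.03 m).
It also fails if it takes over 54 s, if anything falls off the work surface, if the arm or the gripper's body presses on something with over 40 N, if the wrist force passes 120 N, or if a joint passes its speed limit or range.

## Working session

There is one attempt and no reset: what is moved stays moved. The work goes in short steps, Python scripts to look and compute and a tool call to move; the robot and the scene stay as the last step left them, time stands still between calls to the robot, and variables do not carry over. Pictures are saved under pics/ and viewed, at most 10 in all, crops included, and the job is handed in when it is done.

Besides the shell and the picture viewer there is one more tool, called after "Emit:" by a JSON object that holds its "api" and its "payload", one argument or row to a line. carry_out: Moves the arm, as the interface text tells. Its arguments: {"type":"object","properties":{"claw":{"type":"array","items":{"type":"number"}},"delta_pos":{"type":"array","items":{"type":"array","items":{"type":"number"}}},"angular":{"type":"array","items":{"type":"array","items":{"type":"number"}}},"force":{"type":"number"}},"required":["claw","delta_pos","angular"]}

```bash
mkdir -p pics
cat > h.py <<'E'
import numpy as np, cv2
from cell import arm
from scipy.spatial.transform import Rotation as R
def ray(p,uv):
    uv=np.array(uv,float)*[512,384]
    n=cv2.undistortPoints(uv.reshape(1,1,2),np.array(p["mtx"]),np.array(p["dist"])).ravel()
    T=np.array(p["T"]);return T[:3,3],T[:3,:3]@np.array([n[0],n[1],1])
def at(p,uv,z):
    o,d=ray(p,uv);return o+d*(z-o[2])/d[2]
def proj(p,X):
    T=np.linalg.inv(np.array(p["T"]));X=np.atleast_2d(X)@T[:3,:3].T+T[:3,3]
    return cv2.projectPoints(X,np.zeros(3),np.zeros(3),np.array(p["mtx"]),np.array(p["dist"]))[0][:,0]
E
python3 - <<'E'
from h import *
zs={"coin_box":0,"keyhole":.085,"cover_tab":.102,"stand":0,"key":.032,"t_key":.032,"detergent":0,"coin_cup":0,"lint_brush":0}
im=[]
for c in ["scene","side"]:
    p=arm.get_image(c); im.append(p["frame"])
    print(c,np.round(np.array(p["T"])[:3,3],2))
    for l,z in zs.items():
        for r in arm.place_of(l,p)[:4]:
            print(l,round(r["conf"],2),np.round(np.array(r["centre"])*[512,384]),np.round(at(p,r["centre"],z),3))
for n,f in zip(["scene","side"],im): cv2.imwrite(f"pics/{n}.png",cv2.resize(f[:,:,::-1],(800,600)))
s=arm.observe();print(s["clock"],s["position"],s["ee_rot"])
E
```

```text
scene [ 1.17 -0.34  1.04]
coin_box 0.91 [342. 108.] [0.365 0.422 0.   ]
coin_box 0.59 [306. 173.] [0.543 0.164 0.   ]
cover_tab 0.6 [305. 151.] [0.537 0.157 0.102]
cover_tab 0.49 [343.  85.] [0.361 0.411 0.102]
cover_tab 0.31 [305. 167.] [0.585 0.125 0.102]
key 0.6 [183. 205.] [ 0.488 -0.21   0.032]
t_key 0.45 [162. 222.] [ 0.512 -0.283  0.032]
t_key 0.4 [389. 201.] [0.755 0.297 0.032]
detergent 0.64 [109. 290.] [ 0.614 -0.473  0.   ]
side [ 0.08 -0.92  0.8 ]
coin_box 0.97 [215. 189.] [0.527 0.156 0.   ]
coin_box 0.82 [151. 168.] [0.357 0.409 0.   ]
coin_box 0.79 [167. 207.] [0.335 0.131 0.   ]
cover_tab 0.5 [216. 166.] [0.534 0.149 0.102]
cover_tab 0.48 [149. 146.] [0.363 0.399 0.102]
cover_tab 0.45 [166. 191.] [0.326 0.084 0.102]
stand 0.9 [264. 259.] [ 0.507 -0.241  0.   ]
key 0.42 [251. 246.] [ 0.484 -0.204  0.032]
t_key 0.6 [273. 258.] [ 0.514 -0.278  0.032]
t_key 0.3 [265. 256.] [ 0.498 -0.26   0.032]
detergent 0.55 [341. 300.] [ 0.609 -0.469  0.   ]
coin_cup 0.75 [289. 198.] [ 0.738 -0.021  0.   ]
lint_brush 0.85 [246. 154.] [0.754 0.338 0.   ]
1.0 [ 6.25008660e-01 -5.28001761e-05  2.26720635e-01] [ 2.22153418e+00  2.22129415e+00 -4.15685078e-05]
```

View pics/scene.png

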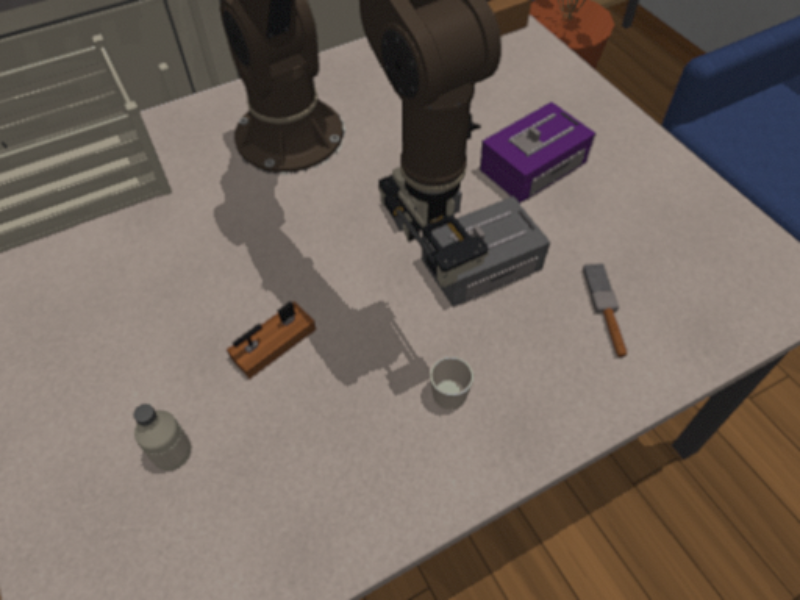

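View pics/side.png

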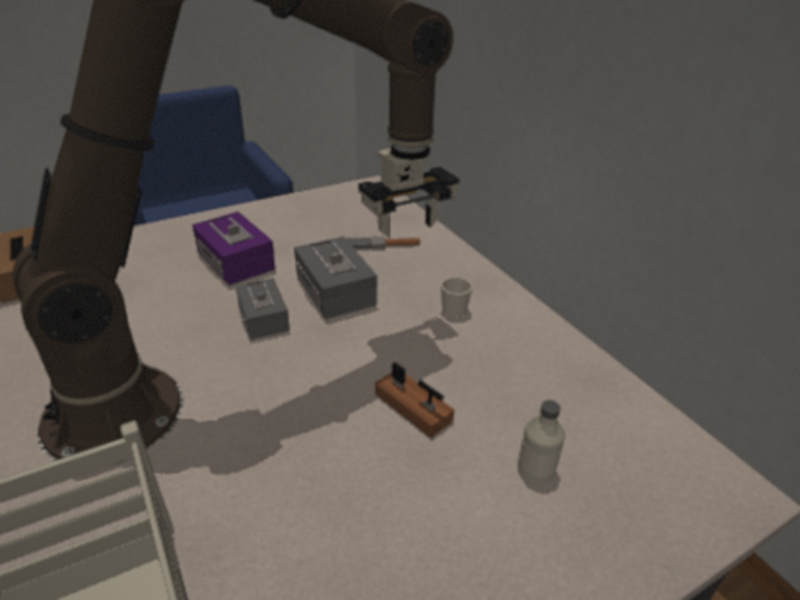

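Side view (800x600 pixels): three boxes, purple at (235,245), small grey at (262,307) and large grey at (335,275). The large grey one fits: not purple, and the larger of the two greys. The black flat-headed key is at (398,373) and the T-key at (432,393). I'll move over the large box for a wrist view.

Emit:
{"api": "carry_out", "payload": {
  "claw": [9, 9, 9, 9, 9, 9, 9],
  "delta_pos": [
    [2.5, -2, -1],
    [2.5, -2, -1],
    [2.5, -2, -1],
    [2.5, -2, -1],
    [2.5, -2, -1],
    [0, 0, 0],
    [0, 0, 0]
  ],
  "angular": [
    [0, 0, 0],
    [0, 0, 0],
    [0, 0, 0],
    [0, 0, 0],
    [0, 0, 0],
    [0, 0, 0],
    [0, 0, 0]
  ]
}}

```text
clock: 1.7
position: [0.525, 0.1254, 0.2772]
ee_rot: [2.219, 2.223, 0.001]
force: [1.6, -0.7, -0.1]
width: 0.983
gripper_force: 0.0
```

Run:
```python
from h import *
p=arm.get_image("wrist");T=np.array(p["T"]);print(np.round(T,3));print(p["mtx"],p["dist"])
s=arm.observe();print(s["clock"],s["position"],s["ee_rot"])
for l,z in {"coin_box":0,"keyhole":.085,"cover_tab":.102}.items():
    for r in arm.place_of(l,p)[:4]: print(l,round(r["conf"],2),np.round(np.array(r["centre"])*[512,384]),np.round(at(p,r["centre"],z),4))
cv2.imwrite("pics/w1.png",cv2.resize(p["frame"][:,:,::-1],(800,600)))
```

```text
[[ 1.     0.002  0.002  0.524]
 [ 0.003 -0.95  -0.311  0.21 ]
 [ 0.001  0.311 -0.95   0.434]
 [ 0.     0.     0.     1.   ]]
[[272.23590555   0.         254.82147029]
 [  0.         272.23590555 189.09925261]
 [  0.           0.           1.        ]] [0.01921876 0.         0.         0.         0.        ]
1.75 [0.52532411 0.124367   0.27673086] [ 2.22132600e+00  2.22060538e+00 -1.43707574e-05]
coin_box 0.97 [141. 138.] [0.3466 0.1524 0.    ]
coin_box 0.65 [258. 124.] [0.5296 0.1739 0.    ]
keyhole 0.54 [257. 124.] [0.5279 0.1807 0.085 ]
cover_tab 0.61 [119. 154.] [0.3586 0.146  0.102 ]
cover_tab 0.6 [261. 141.] [0.5319 0.1621 0.102 ]
```

View pics/w1.png

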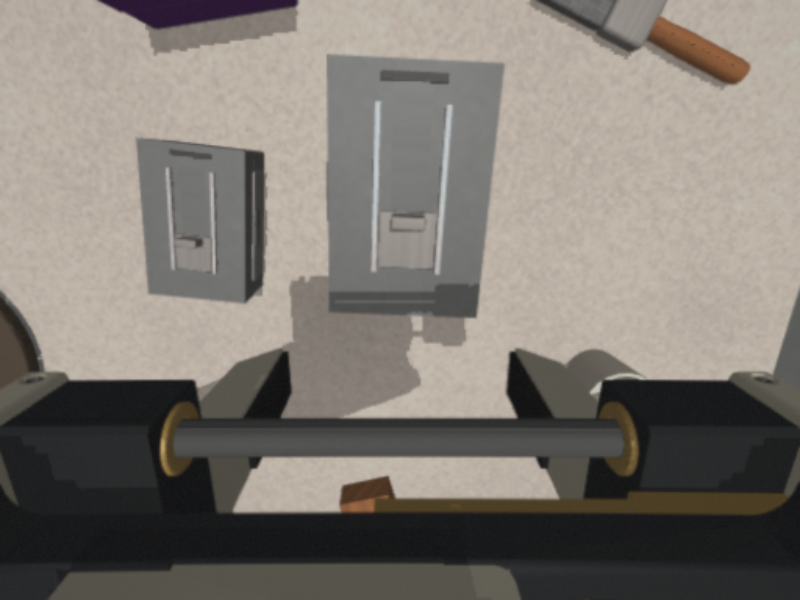

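The wrist view confirms it: the large grey box is centred near (413,180) at 800x600, its cover tab at (407,222) and its tracks at columns 376 and 443. The small grey look-alike is at (200,220). I'll fit the pose from these features.

Run:
```python
from h import *
from scipy.optimize import least_squares
p=arm.get_image("wrist")
g=cv2.cvtColor(p["frame"],cv2.COLOR_RGB2GRAY)
# box frame: features (local xyz) -> px in 800x600
F=[((-.065,.1,.085),(327,55)),((.065,.1,.085),(503,64)),
((-.023,-.058,.09),(378,269)),((.023,-.058,.09),(436,270)),((-.013,-.023,.112),(391,217)),((.013,-.023,.112),(424,217))]
L=np.array([f[0] for f in F]);U=np.array([f[1] for f in F])*.64
def W(q): 
    c,s=np.cos(q[2]),np.sin(q[2]);return L@np.array([[c,s,0],[-s,c,0],[0,0,1]])+[q[0],q[1],0]
r=least_squares(lambda q:(proj(p,W(q))-U).ravel(),[.53,.17,0],loss="soft_l1")
print(r.x,np.round(proj(p,W(r.x))-U,1).tolist())
for a,b in [((377,102),(374,271)),((449,105),(437,273))]:
    A=at(p,np.array(a)/[800,600],.091);B=at(p,np.array(b)/[800,600],.091);print(A,B,np.degrees(np.arctan2(-(A-B)[0],(A-B)[1])))
x,y,t=r.x;print("keyhole",x+.035*np.sin(t),y-.035*np.cos(t),"tab",x+.018*np.sin(t),y-.018*np.cos(t))
```

```text
[ 0.5336783   0.1761675  -0.03661873] [[-1.4, -1.6], [1.0, -2.8], [0.1, -0.1], [-1.6, 0.5], [0.1, 9.5], [0.9, 10.2]]
[0.50970411 0.24543977 0.091     ] [0.50508018 0.11742231 0.091     ] -2.0685967844645323
[0.56259659 0.24336943 0.091     ] [0.55744234 0.1156716  0.091     ] -2.311363787806539
keyhole 0.5323969327102008 0.14119096066942732 tab 0.5330193120111784 0.15817956402596356
```

Emit:
{"api": "carry_out", "payload": {
  "claw": [0, 0, 0, 0, 0, 0, 0, 0],
  "delta_pos": [
    [0.1, 0.7, 0],
    [0, 0, 3],
    [0, 0, 4],
    [0, 0, 4],
    [0, 0, 4],
    [0, 0, 2.6],
    [0, 0, 0],
    [0, 0, 0]
  ],
  "angular": [
    [0, 0, 0.038],
    [0, 0, 0],
    [0, 0, 0],
    [0, 0, 0],
    [0, 0, 0],
    [0, 0, 0],
    [0, 0, 0],
    [0, 0, 0]
  ],
  "force": 20
}}

```text
clock: 2.75
position: [0.5324, 0.1255, 0.1009]
ee_rot: [-2.264, -2.178, 0.001]
force: [-0.2, 0.5, 1.1]
width: 0.329
gripper_force: 0.0
```

Emit:
{"api": "carry_out", "payload": {
  "claw": [0, 0, 0, 0, 0, 0, 0, 0, 0, 0, 0, 0, 0],
  "delta_pos": [
    [0, 0, 0.2],
    [0, 0, 0],
    [0, 0, 0],
    [0.8, 0, 0],
    [0.8, 0, 0],
    [0.8, 0, 0],
    [0.8, 0, 0],
    [0.8, 0, 0],
    [0.8, 0, 0],
    [0.8, 0, 0],
    [0.6, 0, 0],
    [0.4, 0, 0],
    [0, 0, 0]
  ],
  "angular": [
    [0, 0, 0],
    [0, 0, 0],
    [0, 0, 0],
    [0, 0, 0],
    [0, 0, 0],
    [0, 0, 0],
    [0, 0, 0],
    [0, 0, 0],
    [0, 0, 0],
    [0, 0, 0],
    [0, 0, 0],
    [0, 0, 0],
    [0, 0, 0]
  ]
}}

```text
clock: 4.05
position: [0.5343, 0.1928, 0.0987]
ee_rot: [-2.262, -2.179, -0.0]
force: [-0.9, 0.4, 0.1]
width: 0.004
gripper_force: 0.0
```

Emit:
{"api": "carry_out", "payload": {
  "claw": [0, 0, 0, 0, 0],
  "delta_pos": [
    [0.3, 0, 0],
    [0.3, 0, 0],
    [0.3, 0, 0],
    [0.2, 0, 0],
    [0, 0, 0]
  ],
  "angular": [
    [0, 0, 0],
    [0, 0, 0],
    [0, 0, 0],
    [0, 0, 0],
    [0, 0, 0]
  ]
}}

```text
clock: 4.55
position: [0.5346, 0.1991, 0.0985]
ee_rot: [2.265, 2.174, -0.007]
force: [-2.5, -11.9, 4.7]
width: 0.004
gripper_force: 5.9
```

The cover is on its stop (12 N reaction). Backing off and looking at the keyhole.

Emit:
{"api": "carry_out", "payload": {
  "claw": [0, 0, 0, 5, 5, 5, 5, 5, 5],
  "delta_pos": [
    [-0.5, 0, 0],
    [-0.5, 0, -3],
    [-2.5, 0, -4],
    [-4, 0, -4],
    [-4, 0, -1],
    [-0.5, 0, 0],
    [0, 0, 0],
    [0, 0, 0],
    [0, 0, 0]
  ],
  "angular": [
    [0, 0, 0],
    [0, 0, 0],
    [0, 0, 0],
    [0, 0, 0],
    [0, 0, 0],
    [0, 0, 0],
    [0, 0, 0],
    [0, 0, 0],
    [0, 0, 0]
  ]
}}

```text
clock: 5.45
position: [0.5302, 0.0894, 0.2134]
ee_rot: [-2.26, -2.181, 0.001]
force: [0.5, 0.0, 0.4]
width: 0.481
gripper_force: 0.0
```

Run:
```python
from h import *
p=arm.get_image("wrist");s=arm.observe();print(s["clock"],s["position"])
for l,z in {"keyhole":.085,"cover_tab":.102}.items():
    for r in arm.place_of(l,p)[:4]: print(l,round(r["conf"],2),np.round(np.array(r["centre"])*[512,384],1),np.round(at(p,r["centre"],z),4))
    for r in arm.look_for(l,p)[:4]: print(l,round(r["conf"],2),np.round(np.array(r["centre"])*[512,384],1))
import pickle;pickle.dump(p,open("w2.pkl","wb"))
c=p["frame"][60:260,150:350][:,:,::-1]
cv2.imwrite("pics/w2.png",cv2.resize(c,(600,600),interpolation=cv2.INTER_CUBIC))
```

```text
5.5 [0.53020481 0.08931107 0.21342025]
keyhole 0.6 [253.2 130.5] [0.53   0.1441 0.085 ]
keyhole 0.91 [253.4 131.3]
cover_tab 0.68 [257.1  50.2] [0.5361 0.2153 0.102 ]
cover_tab 0.65 [ 81.2 138.6] [0.3631 0.1434 0.102 ]
cover_tab 0.88 [ 86.1 148. ]
cover_tab 0.8 [253.8  71.3]
```

View pics/w2.png

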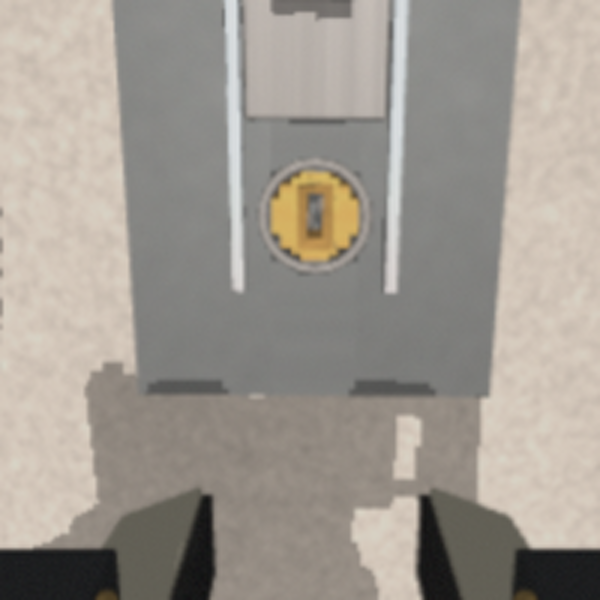

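Keyhole at crop (314,216), i.e. full-image pixel (254.5,131.7). It is fully uncovered, and the slot runs along the box's y.

Run:
```python
from h import *
import pickle;p=pickle.load(open("w2.pkl","rb"))
f=lambda c,z:at(p,((np.array(c)+.5)/3+[149.5,59.5])/[512,384],z)
print("kh",f((314.5,216),.085),"cover front",f((315,118),.09))
for a,b in [((230,0),(238,290)),((404,0),(390,292)),((115,0),(140,395)),((520,0),(490,395))]:
    z=.091 if a[0] in(230,404) else .085
    A,B=f(a,z),f(b,z);print(A,B,-np.arctan2((A-B)[0],(A-B)[1]))
```

```text
kh [0.53127146 0.14282821 0.085     ] cover front [0.53254641 0.17463999 0.09      ]
[0.50739509 0.21007232 0.091     ] [0.50398409 0.11922443 0.091     ] -0.037528663950301897
[0.56131364 0.20821695 0.091     ] [0.55653227 0.11673342 0.091     ] -0.0522172934212911
[0.47048062 0.21199654 0.085     ] [0.46481445 0.08018713 0.085     ] -0.04296112793616205
[0.59857315 0.20758759 0.085     ] [0.59358037 0.07581619 0.085     ] -0.037871585620718365
```

Emit:
{"api": "carry_out", "payload": {
  "claw": [5, 5, 5, 5, 5, 5, 5, 5, 5, 5, 5, 5, 5],
  "delta_pos": [
    [-2, 0, 0],
    [-4, -0.1, 0],
    [-4, -0.2, 0],
    [-4, -0.2, 0],
    [-4, -0.2, 0],
    [-4, -0.2, 0],
    [-4, 0, 0],
    [-4, 0, 0],
    [-3.3, 0, 0],
    [-2, 0, 0],
    [0, 0, 0],
    [0, 0, 0],
    [0, 0, 0]
  ],
  "angular": [
    [0, 0, 0],
    [0, 0, 0],
    [0, 0, 0],
    [0, 0, 0],
    [0, 0, 0],
    [0, 0, 0],
    [0, 0, 0],
    [0, 0, 0],
    [0, 0, -0.13],
    [0, 0, -0.13],
    [0, 0, -0.13],
    [0, 0, 0],
    [0, 0, 0]
  ]
}}

```text
clock: 7.0
position: [0.5109, -0.2641, 0.2139]
ee_rot: [-1.802, -2.573, -0.001]
force: [-0.0, -0.5, -0.7]
width: 0.544
gripper_force: 0.0
```

Run:
```python
from h import *
p=arm.get_image("wrist");s=arm.observe();print(s["clock"],s["position"],R.from_rotvec(s["ee_rot"]).as_matrix().round(3).tolist(),np.round(s["joints"],2))
for l,z in {"key":.032,"t_key":.032,"stand":0}.items():
    for r in arm.place_of(l,p)[:4]: print(l,round(r["conf"],2),np.round(np.array(r["centre"])*[512,384],1),np.round(at(p,r["centre"],z),4))
import pickle;pickle.dump(p,open("w3.pkl","wb"))
cv2.imwrite("pics/w3.png",cv2.resize(p["frame"][:,:,::-1],(800,600),interpolation=cv2.INTER_CUBIC))
```

```text
7.05 [ 0.51091345 -0.26385922  0.21398642] [[-0.342, 0.94, -0.0], [0.94, 0.342, 0.0], [0.0, 0.0, -1.0]] [ 0.34  0.36  0.07  1.72 -0.03  1.06  0.76]
key 0.6 [255.  123.2] [ 0.4909 -0.2098  0.032 ]
t_key 0.95 [252.2 186.4] [ 0.515  -0.2865  0.032 ]
stand 0.92 [252.7 152.6] [ 0.5023 -0.2502  0.    ]
```

View pics/w3.png

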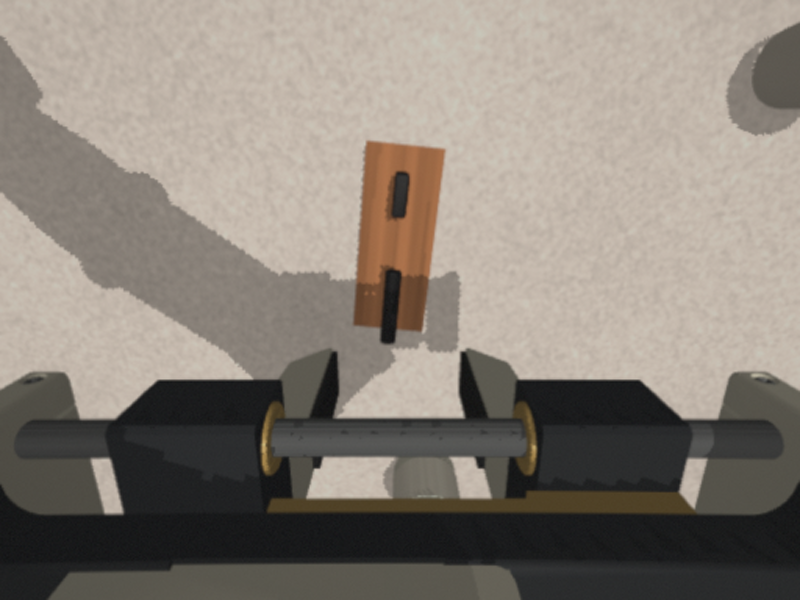

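The rectangular-headed key is at (400,195) and the T-key's crossbar at (390,306), matching the description. Now fitting the key's pose to its silhouette.

Run:
```python
from h import *
import pickle;p=pickle.load(open("w3.pkl","rb"))
from scipy.optimize import minimize
f=lambda c,z:at(p,np.array(c)/[800,600],z)
for a,b in [((366,143),(356,325)),((444,150),(422,330))]:
    A,B=f(a,.032),f(b,.032);print(A,B,-np.arctan2((A-B)[0],(A-B)[1]))
S=6;fr=cv2.resize(p["frame"][100:150,235:275],None,fx=S,fy=S,interpolation=cv2.INTER_CUBIC)
m=(fr.max(2)<70).astype(np.uint8)
n,lab,st,ce=cv2.connectedComponentsWithStats(m);i=1+st[1:,4].argmax();m=(lab==i).astype(np.uint8);print(st[i],ce[i]/S+[235,100])
B=np.array([[x,y,z] for x in(-.005,.005) for y in(-.015,.015) for z in(.042,.078)])
def mask(q):
    c,s=np.cos(q[2]),np.sin(q[2]);u=proj(p,B@np.array([[c,s,0],[-s,c,0],[0,0,1]])+[q[0],q[1],0])
    u=((u+.5-[235,100])*S)
    o=np.zeros_like(m);cv2.fillConvexPoly(o,cv2.convexHull((u*16).astype(np.int32)),1,shift=4);return o
def cost(v):
    o=mask([v[0]/1e3,v[1]/1e3,v[2]/1e2]);return 1-(o&m).sum()/(o|m).sum()
best=min((minimize(cost,[490+a,-208+b,30],method="Nelder-Mead",options=dict(initial_simplex=np.array([490+a,-208+b,30])+np.array([[0,0,0],[4,0,0],[0,4,0],[0,0,8]]))) for a in(-4,0,4) for b in(-4,0,4)),key=lambda r:r.fun)
print(best.x,best.fun)
```

```text
[ 0.45574065 -0.18433396  0.032     ] [ 0.49470808 -0.32624499  0.032     ] 0.2679855790515167
[ 0.51241671 -0.16890302  0.032     ] [ 0.54951781 -0.31117083  0.032     ] 0.2551018409418438
[  94   61   66  175 8791] [256.11216016 124.69681113]
[ 490.61342442 -207.47601143   23.86216504] 0.1736228614401203
```

Emit:
{"api": "carry_out", "payload": {
  "claw": [4, 4, 4, 4, 4, 4, 4, 4, 4, 4, 4],
  "delta_pos": [
    [0, 0, 0],
    [2, -0.2, 0],
    [2, -0.2, 0],
    [1.9, -0.1, 0],
    [0, 0, 3],
    [0, 0, 4],
    [0, 0, 4],
    [0, 0, 3],
    [0, 0, 2],
    [0, 0, 1.1],
    [0, 0, 0]
  ],
  "angular": [
    [0, 0, 0.09],
    [0, 0, 0],
    [0, 0, 0],
    [0, 0, 0],
    [0, 0, 0],
    [0, 0, 0],
    [0, 0, 0],
    [0, 0, 0],
    [0, 0, 0],
    [0, 0, 0],
    [0, 0, 0]
  ]
}}

```text
clock: 8.3
position: [0.49, -0.2085, 0.0421]
ee_rot: [-1.911, -2.491, 0.001]
force: [-0.4, 0.4, 0.4]
width: 0.434
gripper_force: 0.0
```

Emit:
{"api": "carry_out", "payload": {
  "claw": [0, 0, 0, 0, 0, 0, 0, 0, 0],
  "delta_pos": [
    [0, 0, 0],
    [0, 0, 0],
    [0, 0, 0],
    [0, 0, 0],
    [0, 0, 0],
    [0, 0, 0],
    [0, 0, 0],
    [0, 0, 0],
    [0, 0, 0]
  ],
  "angular": [
    [0, 0, 0],
    [0, 0, 0],
    [0, 0, 0],
    [0, 0, 0],
    [0, 0, 0],
    [0, 0, 0],
    [0, 0, 0],
    [0, 0, 0],
    [0, 0, 0]
  ],
  "force": 15
}}

```text
clock: 9.2
position: [0.4911, -0.2091, 0.0437]
ee_rot: [1.912, 2.492, 0.001]
force: [-0.4, 0.2, 6.9]
width: 0.108
gripper_force: 15.0
```

Emit:
{"api": "carry_out", "payload": {
  "claw": [0, 0, 0, 0, 0, 0, 0, 0, 0, 0],
  "delta_pos": [
    [0, 0, 0],
    [0, 0, -0.5],
    [0, 0, -1],
    [0, 0, -2],
    [0, 0, -3],
    [0, 0, -4],
    [0, 0, -3],
    [0, 0, -2],
    [0, 0, 0],
    [0, 0, 0]
  ],
  "angular": [
    [0, 0, 0],
    [0, 0, 0],
    [0, 0, 0],
    [0, 0, 0],
    [0, 0, 0],
    [0, 0, 0],
    [0, 0, 0],
    [0, 0, 0],
    [0, 0, 0],
    [0, 0, 0]
  ],
  "force": 40
}}

```text
clock: 10.2
position: [0.4903, -0.209, 0.1983]
ee_rot: [1.912, 2.492, 0.0]
force: [0.5, -0.6, -1.2]
width: 0.108
gripper_force: 40.0
```

Run:
```python
from h import *
s=arm.observe();print(s["clock"],s["position"],s["width"]*92)
P=np.array(s["position"]);M=R.from_rotvec(s["ee_rot"]).as_matrix()
ims=[]
for c in ["wrist","side"]:
    p=arm.get_image(c)
    for r in arm.place_of("key",p)[:2]:
        w=at(p,r["centre"],P[2]-.011);print(c,round(r["conf"],2),np.round(np.array(r["centre"])*[512,384],1),"in tool mm",np.round(M.T@(w-P)*1e3,1))
    u=proj(p,P)[0].astype(int);print(u);x,y=np.clip(u-[50,50],0,[412,284])
    ims.append(cv2.resize(p["frame"][y:y+100,x:x+100,::-1],(400,400),interpolation=cv2.INTER_CUBIC));print(x,y)
cv2.imwrite("pics/k1.png",np.hstack(ims))
```

```text
10.2 [ 0.49028051 -0.20899133  0.19834439] 9.960969262887232
wrist 0.9 [255.  229.3] in tool mm [ 0.9 -0.2 11. ]
[255 238]
205 188
side 0.62 [255.2 202.6] in tool mm [ 3.4  3.2 11. ]
[255 200]
205 150
```

View pics/k1.png

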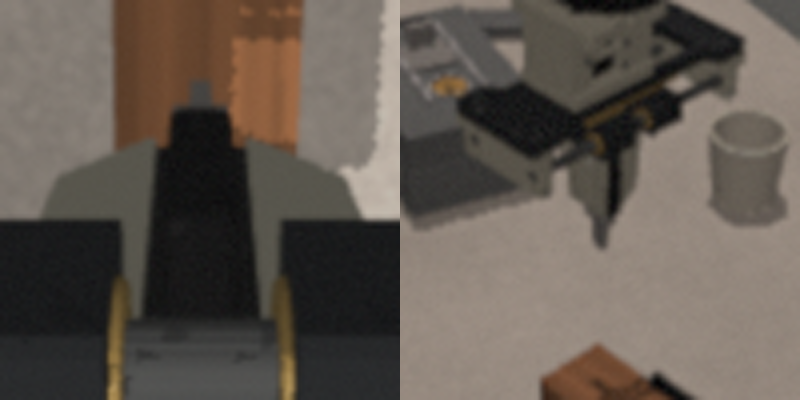

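The key is held squarely, with its blade tip at pixel (255,208) in the wrist view and (255,211) in the side view. Solving for its offset in the gripper.

Run:
```python
from h import *
s=arm.observe();P=np.array(s["position"]);M=R.from_rotvec(s["ee_rot"]).as_matrix()
pw=arm.get_image("wrist");ps=arm.get_image("side")
np.set_printoptions(precision=1,suppress=True)
B=lambda dx,pts:(np.array(pts)+[dx,0,0])/1e3@M.T+P
for dx in(-3,0,3):
  for dz in(8,11,14):
    print(dx,dz,"W tip",proj(pw,B(dx,[[4.5,0,dz+25]]))[0],"W headtop",proj(pw,B(dx,[[15,-5,dz-10],[15,5,dz-10],[11,0,dz]])).ravel(),"S tip",proj(ps,B(dx,[[0,0,dz+25]]))[0])
g=cv2.cvtColor(pw["frame"],cv2.COLOR_RGB2GRAY);print("W cols 254-256",g[200:240,254:257].mean(1).astype(int))
g=cv2.cvtColor(ps["frame"],cv2.COLOR_RGB2GRAY);print("S",g[196:216,249:262])
```

```text
-3 8 W tip [255.3 215.4] W headtop [247.4 222.6 263.4 222.6 255.4 221.6] S tip [255.6 211. ]
-3 11 W tip [255.3 213.8] W headtop [247.5 220.5 263.3 220.6 255.3 219.7] S tip [255.6 211.9]
-3 14 W tip [255.3 212.3] W headtop [247.6 218.6 263.1 218.6 255.3 217.9] S tip [255.5 212.7]
0 8 W tip [255.3 211.8] W headtop [247.3 218.2 263.5 218.2 255.4 217.5] S tip [254.8 210.5]
0 11 W tip [255.3 210.2] W headtop [247.5 216.2 263.3 216.2 255.4 215.6] S tip [254.8 211.4]
0 14 W tip [255.3 208.7] W headtop [247.6 214.3 263.2 214.3 255.3 213.8] S tip [254.8 212.2]
3 8 W tip [255.3 208.1] W headtop [247.3 213.7 263.5 213.7 255.4 213.3] S tip [254.1 210. ]
3 11 W tip [255.3 206.6] W headtop [247.4 211.8 263.4 211.8 255.4 211.5] S tip [254.  210.9]
3 14 W tip [255.3 205.1] W headtop [247.6 209.9 263.2 210.  255.4 209.7] S tip [254.  211.7]
W cols 254-256 [73 73 73 73 74 74 73 72 70 67 67 68 67 67 60 45 22 18 16 17 16 18 18 17
 16 18 16 16 15 19 18 16 17 20 17 17 17 18 18 18]
S [[ 80  80  80  83  77  79  79  71  37  13  24  53  76]
 [ 79  81  82  86  80  78  77  69  37   9  28  58  74]
 [ 80  80  79
[... 277 characters left out ...]
86  68  72  72  61  35  45  85 122 141]
 [143 141 133 110  75  64  66  63  53  72 112 138 143]
 [140 143 141 128  86  63  63  65  69  95 128 141 144]
 [140 141 143 130  88  62  63  71  90 120 138 144 142]
 [140 142 142 128  83  60  60  76 110 135 143 142 143]
 [141 142 143 130  83  59  62  79 113 138 145 142 142]
 [141 142 142 132  91  63  62  77 111 135 142 142 144]
 [141 142 141 133 109  73  62  79 116 139 141 140 142]
 [138 141 142 138 123  95  76  94 127 141 140 139 139]
 [139 139 140 140 136 124 110 117 134 139 139 138 138]
 [139 140 139 140 140 139 135 136 137 135 137 138 138]
 [138 137 138 138 141 141 141 140 135 137 137 138 138]
 [139 137 140 137 139 139 139 139 138 137 139 141 140]]
```

Emit:
{"api": "carry_out", "payload": {
  "claw": [0, 0, 0, 0, 0, 0, 0, 0, 0, 0, 0, 0, 0, 0, 0, 0],
  "delta_pos": [
    [0, 0, 0],
    [0, 0, 0],
    [0, 0, 0],
    [2, 0.2, 0],
    [4, 0.3, 0],
    [4, 0.4, 0],
    [4, 0.4, 0],
    [4, 0.4, 0],
    [4, 0.4, 0],
    [4, 0.3, 0],
    [4, 0.2, 0],
    [3, 0, 0],
    [2.2, 0, 0],
    [0, 0, 3],
    [0, 0, 2.8],
    [0, 0, 0]
  ],
  "angular": [
    [0, 0, 0.102],
    [0, 0, 0.101],
    [0, 0, 0.101],
    [0, 0, 0],
    [0, 0, 0],
    [0, 0, 0],
    [0, 0, 0],
    [0, 0, 0],
    [0, 0, 0],
    [0, 0, 0],
    [0, 0, 0],
    [0, 0, 0],
    [0, 0, 0],
    [0, 0, 0],
    [0, 0, 0],
    [0, 0, 0]
  ]
}}

```text
clock: 12.1
position: [0.5288, 0.1409, 0.1365]
ee_rot: [-2.265, -2.173, 0.01]
force: [-0.9, -0.5, 0.1]
width: 0.105
gripper_force: 40.0
```

Run:
```python
from h import *
s=arm.observe();P=np.array(s["position"]);M=R.from_rotvec(s["ee_rot"]).as_matrix()
print(s["clock"],P.round(4),M.round(3).tolist(),np.round(s["joints"],2),s["force"])
d=np.array([.5313,.1428])-(P+M@[.0006,0,0])[:2];print("move tool mm",M.T@np.r_[d,0]*1e3)
ims=[]
for c in ["wrist","side"]:
    p=arm.get_image(c)
    for r in arm.place_of("keyhole",p)[:1]:print(c,r["conf"],at(p,r["centre"],.085))
    u=proj(p,np.array([.5313,.1428,.085]))[0].astype(int);print(c,u);x,y=np.clip(u-[40,40],0,[432,304]);print(x,y)
    ims.append(cv2.resize(p["frame"][y:y+80,x:x+80,::-1],(400,400),interpolation=cv2.INTER_CUBIC))
cv2.imwrite("pics/k2.png",np.hstack(ims))
```

```text
12.1 [0.5288 0.1409 0.1365] [[0.042, 0.999, -0.007], [0.999, -0.042, -0.003], [-0.003, -0.007, -1.0]] [-0.34  0.41 -0.02  1.87  0.01  0.87 -0.41] [-0.89191331 -0.46780637  0.13307302]
move tool mm [ 1.42522992  2.45430848 -0.01997002]
wrist 0.89 [0.53102217 0.14532697 0.085     ]
wrist [258 205]
218 165
side 0.53 [0.54182063 0.13347931 0.085     ]
side [216 170]
176 130
```

View pics/k2.png

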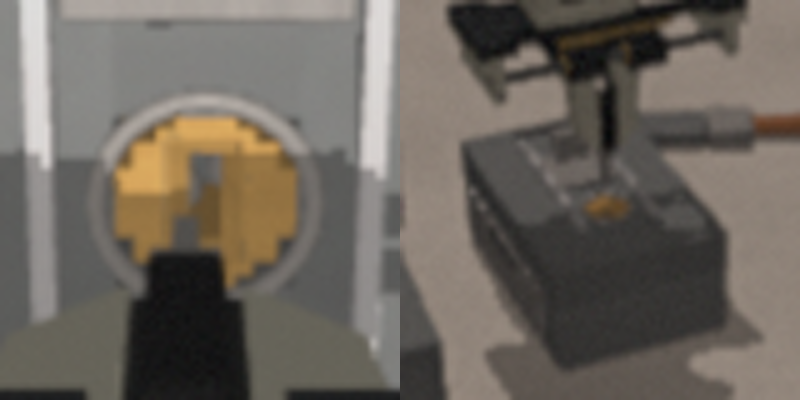

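In the wrist crop, the blade is at column 187 and the slot at column 206. The key is about 2.5 mm to the left, as computed. Shifting and starting the insertion.

Emit:
{"api": "carry_out", "payload": {
  "claw": [0, 0, 0, 0, 0, 0, 0, 0, 0, 0, 0],
  "delta_pos": [
    [0.07, 0.12, 0],
    [0.07, 0.13, 0],
    [0, 0, 0],
    [0, 0, 0],
    [0, 0, 0.5],
    [0, 0, 0.5],
    [0, 0, 0.4],
    [0, 0, 0.4],
    [0, 0, 0.4],
    [0, 0, 0.2],
    [0, 0, 0]
  ],
  "angular": [
    [0, 0, 0],
    [0, 0, 0],
    [0, 0, 0],
    [0, 0, 0],
    [0, 0, 0],
    [0, 0, 0],
    [0, 0, 0],
    [0, 0, 0],
    [0, 0, 0],
    [0, 0, 0],
    [0, 0, 0]
  ]
}}

```text
clock: 13.4
position: [0.5328, 0.1427, 0.1156]
ee_rot: [-2.267, -2.174, 0.003]
force: [-4.3, 0.6, -0.7]
width: 0.109
gripper_force: 40.0
```

Emit:
{"api": "carry_out", "payload": {
  "claw": [0, 0, 0, 0, 0, 0],
  "delta_pos": [
    [0, -0.05, 0.2],
    [0, 0, 0.3],
    [0, 0, 0.3],
    [0, 0, 0.2],
    [0, 0, 0],
    [0, 0, 0]
  ],
  "angular": [
    [0, 0, 0],
    [0, 0, 0],
    [0, 0, 0],
    [0, 0, 0],
    [0, 0, 0],
    [0, 0, 0]
  ]
}}

```text
clock: 14.0
position: [0.5323, 0.1429, 0.1053]
ee_rot: [-2.266, -2.174, 0.003]
force: [-3.7, 0.3, -4.0]
width: 0.107
gripper_force: 40.0
```

Emit:
{"api": "carry_out", "payload": {
  "claw": [0, 0, 0, 0, 0, 0],
  "delta_pos": [
    [0, -0.03, 0.2],
    [0, 0, 0.2],
    [0, 0, 0.2],
    [0, 0, 0.2],
    [0, 0, 0],
    [0, 0, 0]
  ],
  "angular": [
    [0, 0, 0],
    [0, 0, 0],
    [0, 0, 0],
    [0, 0, 0],
    [0, 0, 0],
    [0, 0, 0]
  ]
}}

```text
clock: 14.6
position: [0.5326, 0.1429, 0.0979]
ee_rot: [-2.267, -2.174, 0.001]
force: [-5.1, 0.3, -0.3]
width: 0.105
gripper_force: 40.0
```

Emit:
{"api": "carry_out", "payload": {
  "claw": [0, 0, 0, 0, 0, 0],
  "delta_pos": [
    [0, -0.02, 0.1],
    [0, 0, 0.1],
    [0, 0, 0.1],
    [0, 0, 0.1],
    [0, 0, 0],
    [0, 0, 0]
  ],
  "angular": [
    [0, 0, 0],
    [0, 0, 0],
    [0, 0, 0],
    [0, 0, 0],
    [0, 0, 0],
    [0, 0, 0]
  ]
}}

```text
clock: 15.2
position: [0.5327, 0.1429, 0.0964]
ee_rot: [2.268, 2.174, 0.001]
force: [-15.3, -3.7, 28.9]
width: 0.107
gripper_force: 40.0
```

Run:
```python
from h import *
ims=[]
for c in ["wrist","side","scene"]:
    p=arm.get_image(c)
    s=arm.observe();P=np.array(s["position"]);print(P.round(4),np.round(s["force"],1),np.round(s["ft_torque"],2))
    u=proj(p,np.array([.5313,.1428,.095]))[0].astype(int);x,y=np.clip(u-[30,30],0,[452,324]);print(c,u,x,y)
    for r in arm.place_of("key",p)[:1]:print(r["conf"],np.array(r["centre"])*[512,384],proj(p,np.array([[.5313,.1428,z] for z in (.085,.09,.1)])).round(1).tolist())
    ims.append(cv2.resize(p["frame"][y:y+60,x:x+60,::-1],(260,260),interpolation=cv2.INTER_CUBIC))
cv2.imwrite("pics/k3.png",np.hstack(ims))
```

```text
[0.5327 0.1429 0.0964] [-14.4  -3.3  28.4] [-0.6   3.41  0.04]
wrist [253 237] 223 207
0.58 [251.5968 230.7072] [[253.1, 230.3], [253.1, 233.7], [253.0, 241.1]]
[0.5327 0.1429 0.0964] [-14.   -2.5  29.1] [-0.66  3.39  0.08]
side [216 168] 186 138
0.52 [218.3168 171.9168] [[216.7, 170.8], [216.7, 169.6], [216.6, 167.2]]
[0.5327 0.1429 0.0964] [-14.3  -3.1  28.8] [-0.67  3.41  0.01]
scene [300 153] 270 123
0.6 [297.1136 153.6   ] [[299.8, 155.6], [300.0, 154.5], [300.2, 152.2]]
```

View pics/k3.png

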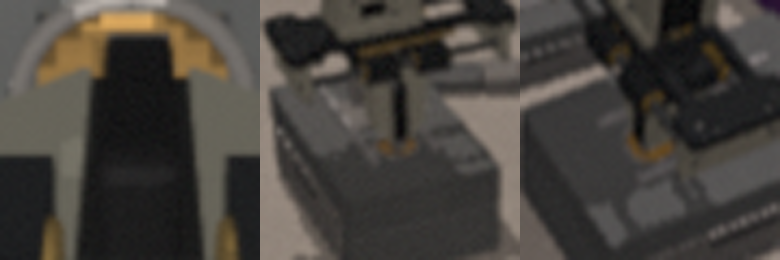

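The collar is seated: fz jumped to 29 N at TCP z=0.0964, where 0.096 was expected, and the pictures agree. I'll ease the side load before turning.

Emit:
{"api": "carry_out", "payload": {
  "claw": [0, 0, 0, 0],
  "delta_pos": [
    [0, -0.05, -0.05],
    [0, -0.05, -0.05],
    [0, 0, 0],
    [0, 0, 0]
  ],
  "angular": [
    [0, 0, 0],
    [0, 0, 0],
    [0, 0, 0],
    [0, 0, 0]
  ]
}}

```text
clock: 15.9
position: [0.5326, 0.1429, 0.0966]
ee_rot: [2.267, 2.173, 0.002]
force: [-7.7, -2.6, 14.5]
width: 0.104
gripper_force: 40.0
```

Emit:
{"api": "carry_out", "payload": {
  "claw": [0, 0, 0, 0, 0, 0, 0],
  "delta_pos": [
    [0, -0.06, 0],
    [0, 0, 0],
    [0, 0, 0],
    [0, 0, 0],
    [0, 0, 0],
    [0, 0, 0],
    [0, 0, 0]
  ],
  "angular": [
    [0, 0, 0],
    [0, 0, 0],
    [0, 0, 0.08],
    [0, 0, 0.08],
    [0, 0, 0.08],
    [0, 0, 0.08],
    [0, 0, 0]
  ]
}}

```text
clock: 16.6
position: [0.5326, 0.1427, 0.0966]
ee_rot: [2.587, 1.78, 0.003]
force: [-5.5, -2.0, 13.7]
width: 0.108
gripper_force: 40.0
```

Emit:
{"api": "carry_out", "payload": {
  "claw": [0, 0, 0, 0, 0, 0, 0, 0, 0, 0],
  "delta_pos": [
    [0, 0, 0],
    [0, 0, 0],
    [0, 0, 0],
    [0, 0, 0],
    [0, 0, 0],
    [0, 0, 0],
    [0, 0, 0],
    [0, 0, 0],
    [0, 0, 0],
    [0, 0, 0]
  ],
  "angular": [
    [0, 0, 0.1],
    [0, 0, 0.1],
    [0, 0, 0.1],
    [0, 0, 0.1],
    [0, 0, 0.1],
    [0, 0, 0.1],
    [0, 0, 0.1],
    [0, 0, 0.1],
    [0, 0, 0.1],
    [0, 0, 0]
  ]
}}

```text
clock: 17.6
position: [0.5321, 0.1425, 0.0966]
ee_rot: [3.105, 0.477, 0.003]
force: [-7.2, -2.3, 16.2]
width: 0.109
gripper_force: 40.0
```

Emit:
{"api": "carry_out", "payload": {
  "claw": [0, 0, 0, 0, 0, 0, 0, 0, 0],
  "delta_pos": [
    [0, 0, 0],
    [0, 0, 0],
    [0, 0, 0],
    [0, 0, 0],
    [0, 0, 0],
    [0, 0, 0],
    [0, 0, 0],
    [0, 0, 0],
    [0, 0, 0]
  ],
  "angular": [
    [0, 0, 0.1],
    [0, 0, 0.1],
    [0, 0, 0.1],
    [0, 0, 0.1],
    [0, 0, 0.06],
    [0, 0, 0],
    [0, 0, 0],
    [0, 0, 0],
    [0, 0, 0]
  ]
}}

```text
clock: 18.5
position: [0.5319, 0.1428, 0.0965]
ee_rot: [-3.132, 0.237, -0.002]
force: [-7.9, -2.5, 16.4]
width: 0.107
gripper_force: 40.0
```

Run:
```python
from h import *
ims=[]
for c in ["wrist","side","scene"]:
    p=arm.get_image(c)
    u=proj(p,np.array([.5313,.1428,.1]))[0].astype(int);x,y=np.clip(u-[35,35],0,[442,314])
    ims.append(cv2.resize(p["frame"][y:y+70,x:x+70,::-1],(260,260),interpolation=cv2.INTER_CUBIC))
s=arm.observe();M=R.from_rotvec(s["ee_rot"]).as_matrix()
print(s["clock"],s["position"],M.round(3).tolist(),np.round(s["force"],1),np.round(s["ft_torque"],2),s["gripper_force"],s["width"])
cv2.imwrite("pics/k4.png",np.hstack(ims))
```

```text
18.65 [0.53194775 0.14281901 0.09655719] [[0.989, -0.151, 0.001], [-0.151, -0.989, 0.001], [0.001, -0.001, -1.0]] [-8.4 -2.6 16.2] [-0.49  2.06  0.15] 40.011019706726074 0.10679690040622078
```

View pics/k4.png

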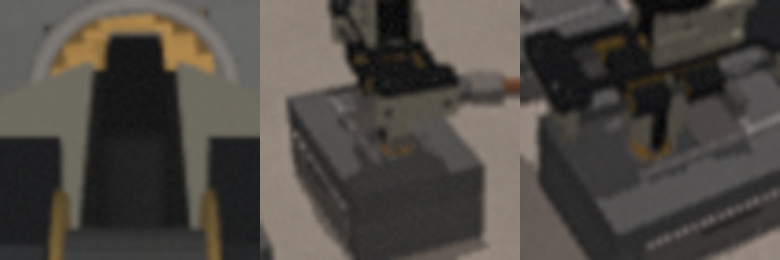

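The gripper has turned 1.68 rad, and 0.15 N m about z matches the spring plus friction. The collar is still seated with 16 N down, the grip is 40 N, and the pictures show the key turned and seated.

```bash
python3 -c "
from cell import arm
print(arm.sign_off())"
```

```text
the job is handed in; nothing more can be done
None
```

I handed the job in with the cover open, the rectangular-headed key home in the larger grey box and the gripper holding it turned about 1.68 rad; sign-off returned no verdict.

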